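# Push the putter head under the spring hold-down

## Task

The putter head lies in the channel of the wooden hold-down jig. With one fingertip press the jig's red lip down so that the sprung flap swings up, keep it pressed, and with the other fingertip push the putter head along the channel under the raised flap until it is fully home against the stop bar. Then let the lip up so that the flap clamps the head, and come away; the head is only pushed, never lifted or tipped, and the other things on the bench stay where they are.

Things in the scene. Friction and masses are not known exactly. Their poses are not given: they have to be found in the camera images.
- jig: Wooden hold-down jig, fixed. Origin on the bench, mid-width of its channel; x along the channel to the stop bar (push direction), y away from the lip side, z up. mm in its frame, heights from the bench: base x -120 to 75, y -46 to 46, top 8. Channel 62 wide (y -31 to 31), between aluminium rails x -95 to 60, 5 thick, top 20.
- home (a point): Where the putter head's origin is when the head is home: jig x 13.5, y 0, on the base (8 mm up). Its leading end then touches the dark steel stop bar across the channel's far end: near side at jig x 60, 6 mm thick, 60 mm long, top 22 mm up.
- hinge (a point): Point on the steel hinge rod of flap and lip, at jig x 45, y -40, 28 mm above the bench. The rod runs along the jig's x between two posts at jig x 15 and 70 (tops 34 mm up).
- flap (a joint): Steel flap with rubber pad (jig x 28 to 62, y -42 to 4) and red lip, one piece on the hinge rod; rad. 0 closed: pad 15 mm above bench, blocks the channel. Pressing the lip down raises flap and value: 0.40 pad rests on the seated head, above 0.48 the head passes under, 0.66 lip level, 1.1 end stop. A spring closes it; 4 to 9 N down on the lip holds it open; a fingertip can slide along it.
- lip (a point): Point on top of the red lip, mid length and width. Lip 172 mm along the jig's x (x -113 to 59), 33 mm wide, 3 mm thick; a steel web at x 25 to 59 joins its inner edge to the rod, the rest stands free. It moves with the flap: closed, the point is 34 mm above the bench at jig y -65, the outer edge 44 up; level (joint 0.66) the top is 18 mm up, spanning y -47 to -80.
- putter: Dark mallet putter head, 0.33 kg, sole down on the base; origin mid-sole (8 mm above the bench). 60 mm along its x, 93 along y, 22 high; x runs across the channel, y points against the push. Flat face at x -30, on the lip side; round back at x +30. Push on the rounded end at y +46 (its tip at x -18, at x -10 it is at y 44). Neck 11 mm thick at x -18, y +24, 42 high. Starts at jig x -42 to -24.
- tube: Loose white resin tube with a dark cap, 96x34x25 mm, lying beside the jig; origin under its middle. Leave alone.
- iron: Loose grey iron club head, 77x119x16 mm; origin under its middle. Leave alone.
- amber_driver: Loose screwdriver with amber handle, 27x174x27 mm; origin under its middle. Leave alone.
- jar: Loose dark grey jar, 53 mm across, 47 mm high; origin under its middle. Leave alone.
- caliper_1: Loose caliper, 66x200x13 mm; origin under its middle. Leave alone.
- ferrule: Loose small grey ferrule, 14x24x14 mm; origin under its middle. Leave alone.
Not all that is in view belongs to the job. Of the things like the putter, leave any that is blue; of the rest the larger one is meant.

How it is judged (in metres and radians):
On the way, in this order (a step that is already met when the one before it is completed fails the run):
1. a fingertip holds the lip down and the flap up while the head is still in front of it (contact force between the fingers and flap above 0.3 N and value of joint flap above 0.48 rad and x of putter in the frame of jig below -0.016 m), for 0.1 s.
2. with the flap still held up, the other fingertip pushes the head under it (contact force between the fingers and flap above 0.3 N and value of joint flap above 0.48 rad and x of putter in the frame of jig above -0.008 m and contact force between the fingers and putter above 0.1 N), for 0.05 s.
At the end, for the whole second after the job is handed in: The head lies flat in the channel, its centre within 5 mm of home along and across it, turned less than 8 degrees; the flap is released and its pad presses on the head (joint 0.33 to 0.47, over 0.4 N); all at rest (x of putter in the frame of jig between 0.0085 and 0.0185 m and y of putter in the frame of jig between -0.005 and 0.005 m and angle between the y axis of putter and the x axis of jig, either way round below 0.14 rad and height (world z) of putter below 0.012 m and value of joint flap between 0.33 and 0.47 rad and contact force between flap and putter above 0.4 N and linear speed of putter below 0.01 m/s); the robot touches nothing.
It fails at once if the putter head is lifted more than 12 mm (height (world z) of putter above 0.02 m).
It fails at once if the putter head is tipped (angle between putter's own z axis and vertical above 0.25 rad).
It fails at once if another thing on the bench is moved more than 25 mm (distance of any of tube, iron, amber_driver, jar, caliper_1, ferrule from where it was at the start of the episode above 0.025 m).
It also fails if it takes over 32 s, if anything falls off the work surface, if the arm or the gripper's body presses on something with over 40 N, if the wrist force passes 120 N, or if a joint passes its speed limit or range.

## Robot

A 6-joint arm with a two-finger parallel gripper is mounted at the origin on a cart in front of the work surface, level with it; the furniture and walls round the work are solid. World frame = base frame: x ahead of the robot, y to its left, z up, the work surface at z = 0. Lengths are in mm, angles in rad, forces in N, time in s.
With the tool pointing down it reaches from about 300 to 775 mm from the base axis. Payload 14.6 kg.
Tool frame: the origin (TCP) lies at the very end of the fingers, on their centre line; the grasp point (between the pads) lies 19 mm behind it; z points along the fingers, y is the line along which they close (so a half turn about z gives the same grasp; the last joint's range is limited). The gripper opens to 94 mm and grips with 3 to 60 N. Pads are 16 mm wide; open, the fingers measure 119 mm over their backs; the gripper's body (75 mm by 177 mm) begins 78 mm behind the grasp point.
Start: joints at [1.249, 0.3, 1.521, -0, 1.321, -0.067], TCP at [138.626, 532.233, 205.446] pointing down, gripper open.
Joint ranges: [-3.03, 3.03], [-0.79, 2.21], [0.23, 2.52], [-1.04, 4.18], [0, 3.07], [-2.55, 2.55]. Speed limits (rad/s): [2.22, 2.22, 2.57, 3.14, 3.14, 3.14].

## Interface

Orientations are given as [roll, pitch, yaw] about the fixed x, y, z axes, in that order (R = Rz(yaw) Ry(pitch) Rx(roll)).
In Python, from cell import manip, optics gives the robot as it stands.
- The arm moves only by the shell command python3 -m crank 'ROWS' [FORCE]. ROWS is JSON, a list of rows, each a list of 7 numbers: the opening in per cent of the stroke, from 0 (shut) to 100 (fully open), then the shift along the tool's x, y, z in mm, then the turn, a rotation vector about the tool's x, y, z in rad. A call has 1 to 10 rows; each row is the pose to reach, as a shift and turn from the pose commanded when the call began, along the tool's axes at that moment; what a row does not reach only later rows make up. A row lasts 1/10 s, in which the tool goes at most 50 mm and 8.59 degrees, less where a joint would pass 70% of its speed; a pose out of reach is approached as far as the arm can. A call with a gripper value outside its range is refused whole. The fingers move at their own pace and stop on an object; FORCE is the grip in N (left out, the last holds). Time passes only in rows, so rows that repeat a pose let the fingers close. It gives the time, the measured TCP pose, the force, the opening and the grip force at its end, in the units of the state.
- manip.read_state(): the state, without advancing time (a new reading comes with each control period).
- optics.camera(name): name is "scene" or "top" or "wrist"; returns (picture, depth): 480x640x3 uint8, red, green, blue; 480x640 float32, mm along the optical axis (not along the pixel's ray), 0 where there is no reading.
- optics.calibration(name): a dict with "camera_matrix" (3x3 intrinsics, pixels), "R" (3x3) and "t" (3): a world point X has camera coordinates R X + t. Camera axes: x right, y down, z forward; pixel columns grow to the right and rows downward; lengths in mm; the calibration is good to about 2 mm. A picture is of the moment at which its call begins: read the wrist's pose just before it. calibration takes no time and is no camera call; for the wrist camera it gives the pose at the moment of the call.
- manip.sign_off(): hands the job in; it is judged then, once.
The state is a dict: "clock": time; "joints": joint angles; "qd": joint speeds; "effort": joint torques, N m; "eef_pos": TCP position; "eef_rot": TCP orientation; "wrist_force": force on the tool from outside, world axes, zero at the start; "moment": the same for the moment, N m; "finger_gap": finger opening in mm; "finger_force": force on a finger pad.
Only numpy, scipy, OpenCV 4.12 (cv2) and the standard library are available. Lean on these libraries where they do the work, as an engineer would, in place of code of your own. Each camera call takes 0.05 s, during which the arm holds its last target. There are 200 camera calls.

## Working session

There is one attempt and no reset: what is moved stays moved. The work goes in short steps, Python scripts to look and compute and a shell command to move; the robot and the scene stay as the last step left them, time stands still between calls to the robot, and variables do not carry over. Pictures are saved under pics/ and viewed, at most 10 in all, crops included, and the job is handed in when it is done.

```bash
mkdir -p pics; cat > h.py <<'E'
import numpy as np, cv2
from cell import manip, optics
def snap(n,f):
    c=optics.calibration(n); p,d=optics.camera(n)
    cv2.imwrite(f'pics/{f}.png',p[:,:,::-1]); np.savez(f'{f}.npz',p=p,d=d,K=c['camera_matrix'],R=c['R'],t=c['t'])
def w(f,u,v,z=None):
    a=np.load(f+'.npz'); K,R,t=a['K'],a['R'],a['t']
    r=np.linalg.inv(K)@[u,v,1]
    if z is None:
        s=a['d'][int(v)-1:int(v)+2,int(u)-1:int(u)+2]; return R.T@(r*np.median(s[s>0])-t)
    o=-R.T@t; d=R.T@r; return o+d*(z-o[2])/d[2]
E
python3 -c "
from h import *
snap('top','top0');snap('scene','sc0');print(manip.read_state())"
```

```text
{'clock': 0.1, 'joints': array([ 1.24945004e+00,  3.00413005e-01,  1.52151367e+00,  2.08860036e-05,
        1.32069773e+00, -6.66078519e-02]), 'qd': array([ 0.00129759,  0.00060957, -0.00115903, -0.00023639,  0.00148791,
        0.00060269]), 'effort': array([ 2.75064049e-03, -5.32645833e+01, -3.53280973e+01,  7.09920796e-02,
        2.35831324e-02, -5.65484333e-05]), 'eef_pos': array([138.52374529, 532.0291685 , 204.9467126 ]), 'eef_rot': array([-3.14056454e+00, -8.88576172e-05,  2.88684899e+00]), 'wrist_force': array([0.93181449, 0.36626753, 0.77787541]), 'moment': array([ 0.00962434, -0.00534591, -0.00367245]), 'finger_force': 0.0, 'finger_gap': 93.86474150617495}
```

View pics/top0.png

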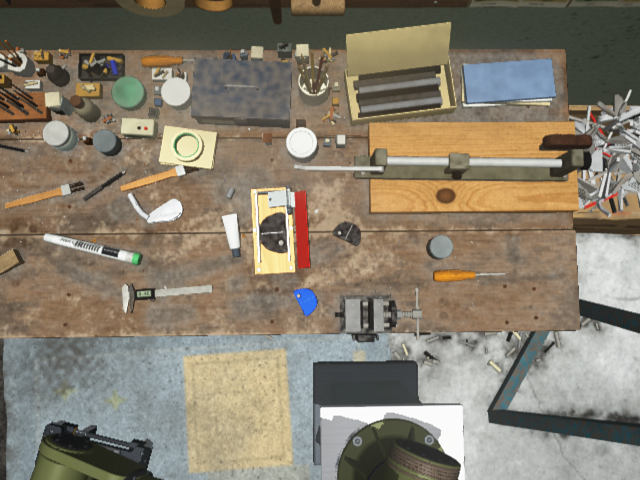

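View pics/sc0.png

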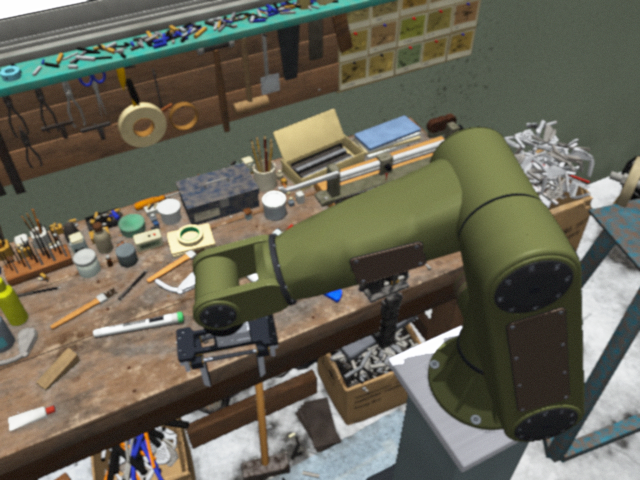

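```bash
python3 -c "
from h import *
a=cv2.imread('pics/top0.png')[170:290,210:370]
cv2.imwrite('pics/crop0.png',cv2.resize(a,None,fx=5,fy=5,interpolation=cv2.INTER_CUBIC))
for n,u,v in [('jig bl',253,273),('jig tl',251,189),('jig br',297,273),('lip b',310,267),('lip t',308,192),('put',273,232),('small',347,233),('base',400,450),('blue',306,301),('tube',231,235),('bench front',300,330)]: print(n,w('top0',u,v).round())
"
```

```text
jig bl [449. 307.   1.]
jig tl [641. 311.   4.]
jig br [448. 207.   2.]
lip b [461. 178.   1.]
lip t [633. 181.  -0.]
put [538. 259.  31.]
small [537.  94.  15.]
base [119.  17. 258.]
blue [385. 187.  14.]
tube [533. 354.  22.]
bench front [320. 202.   0.]
```

View pics/crop0.png

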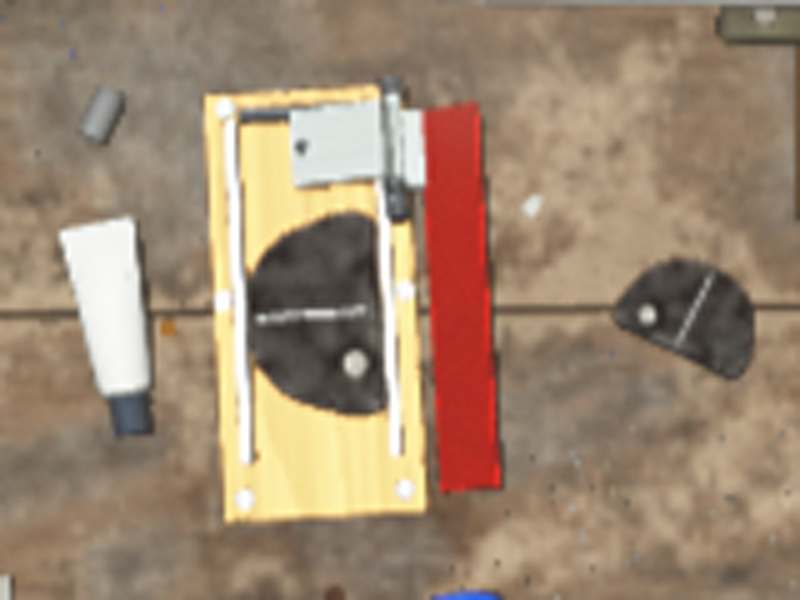

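```bash
cat >> h.py <<'E'
def fit(P,W):
    P=np.array(P,float);W=np.array(W,float)[:,:2];p=P-P.mean(0);q=W-W.mean(0)
    a=np.arctan2((p[:,0]*q[:,1]-p[:,1]*q[:,0]).sum(),(p*q).sum()); R=np.array([[np.cos(a),-np.sin(a)],[np.sin(a),np.cos(a)]])
    o=W.mean(0)-R@P.mean(0); return a,R,o,(P@R.T+o-W)
E
python3 -c "
from h import *
f=lambda u,v,z:w('top0',210+u/5-.4,170+v/5-.4,z)
a,R,o,r=fit([[75,46],[-120,46],[-120,-46],[-95,33.5],[-95,-33.5]],[f(205,95,8),f(226,522,8),f(427,512,8),f(247,463,20),f(396,455,20)])
print(a,o,r.round(1))
J=lambda q:R.T@(q[:2]-o)
print('putter end',J(f(362,414,18)),'front',J(f(355,211,20)),'neck',J(f(355,362,50)),'lip end',J(f(470,492,34)))
s=manip.read_state();p=s['eef_pos']
t=R@np.array([-105,-40])+o; yaw=s['eef_rot'][2]
d=t-p[:2];c,s_=np.cos(yaw),np.sin(yaw)
print('target',t,'tool shift',c*d[0]+s_*d[1],s_*d[0]-c*d[1],'turn z',yaw-np.pi-a)
"
```

```text
0.044841564396963206 [568.14419243 262.43593141] [[ 0.2 -0. ]
 [-0.1  0.9]
 [ 0.4 -0.7]
 [-0.3  0.1]
 [-0.3 -0.4]]
putter end [-75.38979846 -18.78039229] front [ 16.18023427 -20.16835955] neck [-54.8835521  -18.50605309] lip end [-113.72888698  -65.55960801]
target [465.04280148 217.76935347] tool shift -395.1742497096634 -221.83606056370064 turn z -0.29958522755998185
```

```bash
python3 -m crank '[[42,-30,-17,0,0,0,-0.03],[42,-70,-39,0,0,0,-0.06],[42,-115,-64,0,0,0,-0.1],[42,-160,-90,0,0,0,-0.13],[42,-205,-115,0,0,0,-0.16],[42,-250,-140,0,0,0,-0.2],[42,-295,-165,0,0,0,-0.23],[42,-340,-191,0,0,0,-0.26],[42,-375,-211,20,0,0,-0.3],[42,-395,-222,40,0,0,-0.3]]' && python3 -m crank '[[42,0,0,0,0,0,0],[42,0,0,0,0,0,0]]'; python3 -c "
from h import *
s=manip.read_state();print(s['eef_pos'],s['eef_rot'],s['finger_gap']);snap('wrist','w1')"
```

```text
clock: 1.1
eef_pos: [466.9, 215.5, 165.2]
eef_rot: [3.141, 0.001, -3.097]
wrist_force: [0.8, -0.3, 0.3]
finger_gap: 39.9
finger_force: 0.0
clock: 1.3
eef_pos: [464.7, 217.7, 165.2]
eef_rot: [-3.141, -0.001, -3.098]
wrist_force: [0.6, -0.2, -0.4]
finger_gap: 39.0
finger_force: 0.0
[464.73157049 217.67120874 165.15736247] [-3.14135436e+00 -1.21351395e-03 -3.09757026e+00] 39.03299259157332
```

View pics/w1.png

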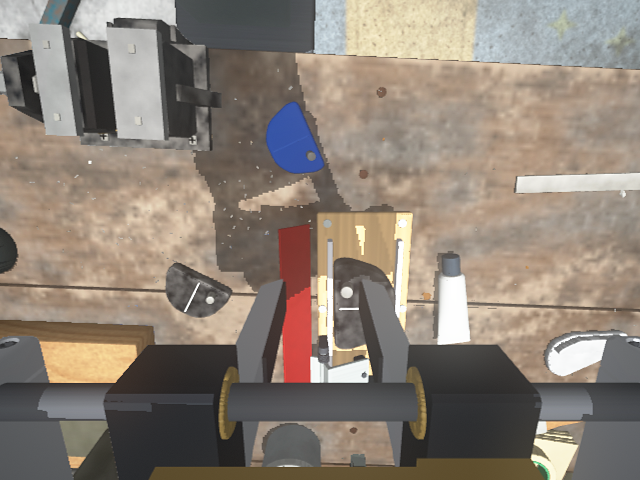

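The wrist view shows the putter in the channel with its neck at (347,292). The jig's near corners are at (317,212) and (411,212), and the lip's free end is at about (292,228). The dark candidates are the jig one (347,292) and a smaller one (200,290). The blue one is at (295,140). The one in the jig is larger and not blue, so it is the one meant.

```bash
python3 -c "
from h import *
a=0.0448;R=np.array([[np.cos(a),-np.sin(a)],[np.sin(a),np.cos(a)]]);o=np.array([568.1,262.4])
J=lambda u,v,z:(R.T@(w('w1',u,v,z)[:2]-o)).round(1)
print(J(317,212,8),J(411,212,8),J(331,240,20),J(400,240,20),'neck',J(347,292,50),'end',J(350,259,20))
p=manip.read_state()['eef_pos'];print('tcp',R.T@(p[:2]-o))
"; python3 -m crank '[[42,0,0,30,0,0,0],[42,0,0,60,0,0,0],[42,0,0,85,0,0,0],[42,0,0,105,0,0,0],[42,0,0,115,0,0,0],[42,0,0,115,0,0,0]]'
```

```text
[-121.3  -44.8] [-121.2   44.5] [-97.  -31.6] [-97.  33.] neck [-57.5 -17.9] end [-78.2 -13.4]
tcp [-105.33468916  -39.41387945]
clock: 1.95
eef_pos: [464.3, 218.5, 50.2]
eef_rot: [-3.141, -0.001, -3.095]
wrist_force: [-0.1, 0.0, 0.0]
finger_gap: 39.8
finger_force: 0.0
```

```bash
python3 -m crank '[[42,-9,0,0,0,0,0],[42,-9,0,6,0,0,0],[42,-9,0,12,0,0,0],[42,-9,0,18,0,0,0],[42,-9,0,23,0,0,0],[42,-9,0,28,0,0,0],[42,-9,0,32,0,0,0],[42,-9,0,34,0,0,0],[42,-9,0,35,0,0,0],[42,-9,0,35,0,0,0]]' && python3 -m crank '[[42,0,0,0,0,0,0],[42,0,0,0,0,0,0]]'; python3 -c "
from h import *
snap('top','top1');snap('wrist','w2')
p=cv2.imread('pics/top1.png')[170:290,210:370]
cv2.imwrite('pics/c1.png',np.hstack([cv2.resize(p,(400,300)),cv2.resize(cv2.imread('pics/w2.png'),(400,300))]))"
```

```text
clock: 2.95
eef_pos: [474.4, 219.1, 16.0]
eef_rot: [3.14, 0.002, -3.096]
wrist_force: [-0.3, 5.5, 9.3]
finger_gap: 39.3
finger_force: 4.2
clock: 3.15
eef_pos: [474.4, 219.0, 16.1]
eef_rot: [3.14, 0.002, -3.096]
wrist_force: [-0.4, 4.9, 9.5]
finger_gap: 39.0
finger_force: 4.1
```

View pics/c1.png

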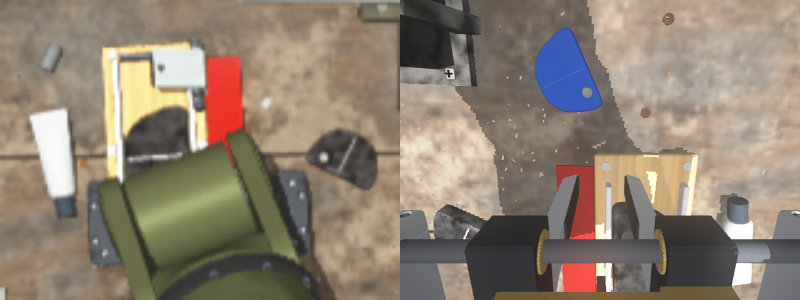

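```bash
python3 -m crank '[[42,-4,0,0,0,0,0],[42,-8,0,0,0,0,0],[42,-12,0,0,0,0,0],[42,-16,0,0,0,0,0],[42,-20,0,0,0,0,0],[42,-25,0,0,0,0,0],[42,-30,0,0,0,0,0],[42,-35,0,0,0,0,0],[42,-40,0,0,0,0,0],[42,-44,0,0,0,0,0]]' && python3 -m crank '[[42,-2,0,0,0,0,0],[42,-4,0,0,0,0,0],[42,-6,0,0,0,0,0],[42,-7,0,0,0,0,0],[42,-7,0,0,0,0,0]]'
```

```text
clock: 4.25
eef_pos: [516.8, 219.8, 14.9]
eef_rot: [-3.141, -0.003, -3.096]
wrist_force: [-8.7, -2.5, 7.1]
finger_gap: 39.6
finger_force: 4.9
clock: 4.75
eef_pos: [523.7, 220.1, 14.9]
eef_rot: [-3.141, -0.003, -3.096]
wrist_force: [-6.8, -2.6, 6.4]
finger_gap: 39.6
finger_force: 4.3
```

```bash
python3 -m crank '[[42,-1,0,0,0,0,0],[42,-2,0,0,0,0,0],[42,-3,0,0,0,0,0],[42,-3,0,0,0,0,0]]' && python3 -m crank '[[42,-1,0,0,0,0,0],[42,-2,0,0,0,0,0],[42,-2,0,0,0,0,0]]' && python3 -m crank '[[42,-1,0,0,0,0,0],[42,-1,0,0,0,0,0]]'; python3 -c "
from h import *
snap('top','top2')
cv2.imwrite('pics/c2.png',cv2.resize(cv2.imread('pics/top2.png')[170:270,230:350],(720,600),interpolation=cv2.INTER_CUBIC))"
```

```text
clock: 5.15
eef_pos: [526.7, 220.2, 14.9]
eef_rot: [-3.141, -0.003, -3.096]
wrist_force: [-6.7, -3.0, 6.5]
finger_gap: 39.5
finger_force: 4.5
clock: 5.45
eef_pos: [528.7, 220.3, 14.9]
eef_rot: [-3.141, -0.003, -3.096]
wrist_force: [-7.4, -2.5, 6.3]
finger_gap: 39.6
finger_force: 4.5
clock: 5.65
eef_pos: [529.3, 220.3, 14.9]
eef_rot: [-3.14, -0.004, -3.096]
wrist_force: [-10.9, -2.7, 7.6]
finger_gap: 39.6
finger_force: 6.6
```

View pics/c2.png

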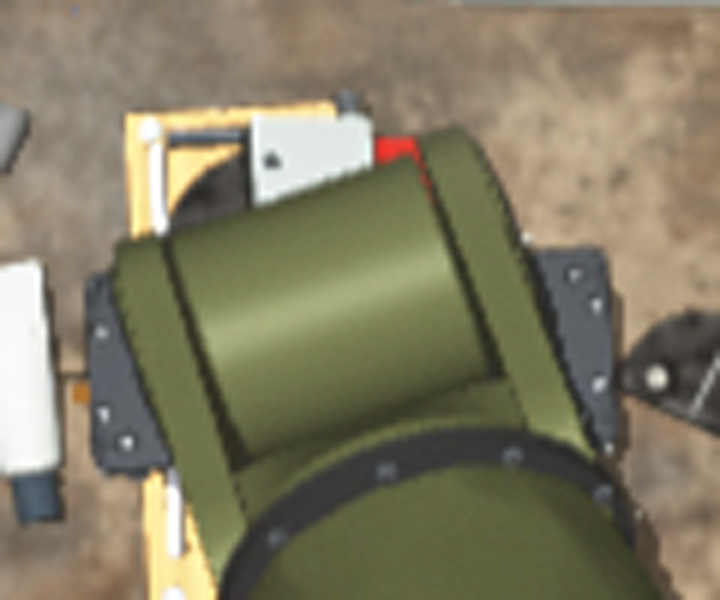

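The head's leading end sits under the raised flap near the stop bar (around (245,150)). The rising force and the TCP position both match home, so I'll push 1 mm more to confirm.

```bash
python3 -m crank '[[42,-1,0,0,0,0,0],[42,-1.5,0,0,0,0,0],[42,-1.5,0,0,0,0,0]]'
```

```text
clock: 6.0
eef_pos: [529.6, 220.3, 14.8]
eef_rot: [-3.14, -0.007, -3.096]
wrist_force: [-19.4, -4.4, 14.3]
finger_gap: 39.7
finger_force: 10.0
```

Head is hard against the stop. Next I back off along the lip, then lift.

```bash
python3 -m crank '[[42,1,0,0,0,0,0],[42,3,0,0,0,0,0],[42,5,0,0,0,0,0],[42,6,0,0,0,0,0],[42,6,0,-3,0,0,0],[42,6,0,-6,0,0,0],[42,6,0,-9,0,0,0],[42,6,0,-12,0,0,0],[42,6,0,-16,0,0,0],[42,6,0,-20,0,0,0]]' && python3 -m crank '[[42,0,0,-6,0,0,0],[42,0,0,-15,0,0,0],[42,0,0,-30,0,0,0],[42,0,0,-50,0,0,0],[42,0,0,-75,0,0,0],[42,0,0,-100,0,0,0],[42,0,0,-120,0,0,0],[42,30,0,-130,0,0,0],[42,70,0,-130,0,0,0],[42,110,0,-130,0,0,0]]' && python3 -m crank '[[42,40,40,0,0,0,0],[42,80,80,0,0,0,0],[42,80,120,0,0,0,0],[42,80,160,0,0,0,0],[42,80,190,0,0,0,0],[42,80,190,0,0,0,0]]'; python3 -c "
from h import *
snap('top','top3')
cv2.imwrite('pics/c3.png',cv2.resize(cv2.imread('pics/top3.png')[170:290,210:370],(800,600),interpolation=cv2.INTER_CUBIC))"
```

```text
clock: 7.0
eef_pos: [526.2, 220.7, 35.6]
eef_rot: [3.142, -0.0, -3.096]
wrist_force: [0.2, 0.3, 0.0]
finger_gap: 39.6
finger_force: 0.0
clock: 8.0
eef_pos: [415.3, 215.5, 166.6]
eef_rot: [3.141, 0.001, -3.097]
wrist_force: [0.6, -0.1, -0.3]
finger_gap: 39.4
finger_force: 0.0
clock: 8.6
eef_pos: [327.3, 404.5, 166.3]
eef_rot: [3.141, 0.001, -3.094]
wrist_force: [-0.2, -0.1, -0.2]
finger_gap: 39.7
finger_force: 0.0
```

View pics/c3.png

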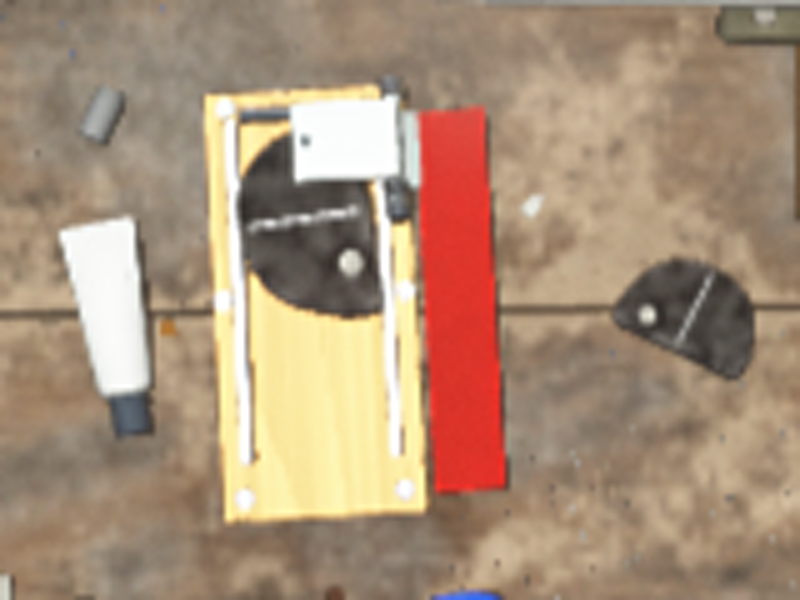

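The lip is up and the flap rests on the head. The neck is at (350,263) and the trailing end at (360,317). The white line, (250,226) to (357,210), looks turned a few degrees, so I'll measure it from a wrist view above the jig.

```bash
python3 -m crank '[[42,-30,-30,-10,0,0,0],[42,-60,-60,-20,0,0,0],[42,-100,-90,-30,0,0,0],[42,-140,-120,-40,0,0,0],[42,-180,-140,-50,0,0,0],[42,-210,-142,-60,0,0,0],[42,-230,-142,-60,0,0,0],[42,-230,-142,-60,0,0,0],[42,-230,-142,-60,0,0,0]]'; python3 -c "
from h import *
snap('wrist','w3')
f=lambda u,v,z:w('top3',210+u/5-.4,170+v/5-.4,z)
a=0.0448;R=np.array([[np.cos(a),-np.sin(a)],[np.sin(a),np.cos(a)]]);o=np.array([568.1,262.4])
J=lambda q:(R.T@(q[:2]-o)).round(1)
print('neck',J(f(350,263,50)),'end',J(f(360,317,18)),'line',J(f(250,226,30)),J(f(357,210,30)))
cv2.imwrite('pics/c4.png',cv2.resize(cv2.imread('pics/w3.png')[150:350,220:480],(780,600),interpolation=cv2.INTER_CUBIC))"
```

```text
clock: 9.55
eef_pos: [563.8, 269.5, 225.6]
eef_rot: [-3.141, -0.0, -3.097]
wrist_force: [0.5, 0.0, -0.2]
finger_gap: 39.6
finger_force: 0.0
neck [-11.1 -18.4] end [-31.6 -20. ] line [10.5 26.4] [ 15.2 -21.6]
```

View pics/c4.png

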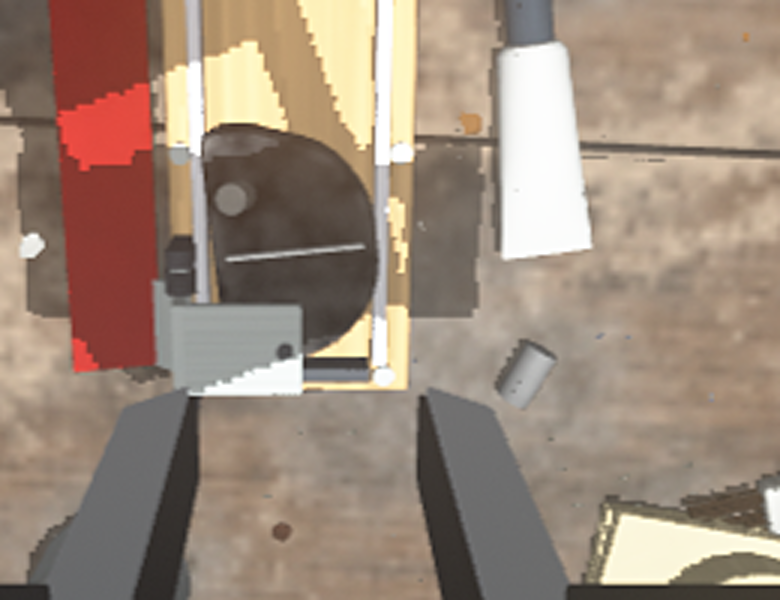

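```bash
python3 -c "
from h import *
a=0.0448;R=np.array([[np.cos(a),-np.sin(a)],[np.sin(a),np.cos(a)]]);o=np.array([568.1,262.4])
J=lambda u,v,z:(R.T@(w('w3',220+u/3-.33,150+v/3-.33,z)[:2]-o)).round(1)
A,B=J(227,260,30),J(364,246,30);print('line',A,B,np.degrees(np.arctan2(A[0]-B[0],B[1]-A[1])))
print('neck',J(232,197,50),'end',J(240,124,18),'face rear',J(205,150,25),'back',J(378,250,18))
print('curve',[J(u,v,20) for u,v in ((270,129),(300,141),(330,162),(350,185))])
print('railL',J(195,2,20),J(206,300,20),'railR',J(384,2,20),J(378,365,20),'stop near edge',J(305,358,22),J(365,358,22))
"
```

```text
line [ 14.4 -21.5] [ 9.2 27.7] 6.033253006200708
neck [-12.8 -17.9] end [-32.8 -16.7] face rear [-24.6 -28.9] back [13.8 33.6]
curve [array([-31.3,  -5.9]), array([-27. ,   4.8]), array([-19.4,  15.5]), array([-11. ,  22.8])]
railL [-75.2 -31.4] [ 32.6 -30.5] railR [-75.2  33.9] [58.4 34.2] stop near edge [54.9  6.5] [54.9 29.1]
```

Measurements put the head at jig x about 11.5–12, y about 2, turned 5.6–6.0°. All are inside tolerance, it is in contact with the stop, and the arm is clear. Handing in.

```bash
python3 -c "
from cell import manip
print(manip.sign_off())"
```

```text
the job is handed in; nothing more can be done
None
```

The putter head is pushed home against the stop bar and clamped by the flap, the arm is clear and the job is handed in at about 10 s; the head ended turned about 6° (limit 8°) and roughly 2 mm off home along and across the channel (limit 5 mm), and I got no verdict back.

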